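# Plate a mini sandwich and show it to the phone in the mirror

### The arm

A 6-joint arm with a two-finger parallel gripper is mounted at the origin on the work surface. World frame = base frame: x ahead of the robot, y to its left, z up, the work surface at z = 0. Lengths are in m, angles in rad, forces in N, time in s.
With the tool pointing down it reaches from about 0.275 to 0.75 m from the base axis. Payload 10.2 kg.
Tool frame: the origin (TCP) lies at the very end of the fingers, on their centre line; the grasp point (between the pads) lies 19 mm behind it (manip.pinch_z is the distance from the TCP to the grasp point, in m); z points along the fingers, y is the line along which they close (so a half turn about z gives the same grasp; the last joint's range is limited). The gripper opens to 85 mm and grips with 20 to 120 N. Pads are 22 mm wide; open, the fingers measure 114 mm over their backs; the gripper's body (76 mm by 85 mm) begins 54 mm behind the grasp point. The pads swing forward as they close: fully open they stand 13 mm farther back than shut.
Start: joints at [1.108, 0.313, 1.498, -0, 1.331, -0.223], TCP at [0.125, 0.51, 0.211] pointing down, gripper open.
Joint ranges: [-2.94, 2.94], [-0.97, 2.17], [0.19, 2.56], [-1.23, 4.37], [0.02, 3.11], [-2.88, 2.88]. Speed limits (rad/s): [2.39, 2.39, 3.01, 3.14, 3.14, 3.14].

### API

Orientations are given as a unit quaternion [x, y, z, w].
In Python, from station import sensors, camera, camera_params, close_job, manip gives the robot as it stands.
- The arm moves only by the tool move_arm, never from a script. Its argument "deltas" is one flat list of numbers, 7 for each row, row after row: the turn, a rotation vector about the tool's x, y, z in rad, then the shift along the tool's x, y, z in cm, then the finger opening in cm, from 0 to 8.54. In form: [ax, ay, az, tx, ty, tz, hand, ax, ay, az, tx, ty, tz, hand, ...]. A call has 1 to 10 rows; each row shifts and turns the commanded pose from where the row before left it, along the tool's axes as they then stand; what a row does not reach is not made up. A row lasts 1/8 s, in which the tool goes at most 62.5 mm and 10.7 degrees, less where a joint would pass 70% of its speed; a pose out of reach is approached as far as the arm can. A call is refused whole if a number of a shift passes 6.25 or a number of a turn 0.188, either way. A call with a gripper value outside its range is refused whole. The fingers move at their own pace and stop on an object; the grip force is fixed at half the most. Time passes only in rows, so rows that do not move let the fingers close. It gives the time, the measured TCP pose, the force, the opening and the grip force at its end, in the units of the state.
- sensors.sense(): the state, without advancing time (a new reading comes with each control period).
- camera(name): name is "scene" or "top"; returns (picture, depth): 480x640x3 uint8, red, green, blue; 480x640 float32, m along the optical axis (not along the pixel's ray), 0 where there is no reading.
- camera_params(name): a dict with "vertical_fov" (degrees; the focal length in pixels is half the picture's height over the tangent of half this angle, whatever the lens; pixels are square), "cx", "cy" (the principal point, pixels), "rvec" (rotation vector, rad) and "tvec" (3), from world to camera coordinates, as OpenCV has them. Camera axes: x right, y down, z forward; pixel columns grow to the right and rows downward; lengths in m; the calibration is good to about 2 mm. A picture is of the moment at which its call begins. camera_params takes no time and is no camera call.
- close_job(): hands the job in; it is judged then, once.
The state is a dict: "time": time; "qpos": joint angles; "qd": joint speeds; "effort": joint torques, N m; "ee_pos": TCP position; "ee_rot": TCP orientation; "force": force on the tool from outside, world axes, zero at the start; "wrist_torque": the same for the moment, N m; "finger_gap": finger opening in m; "grasp_force": force on a finger pad.
Only numpy, scipy, OpenCV 4.12 (cv2) and the standard library are available. Lean on these libraries where they do the work, as an engineer would, in place of code of your own. Each camera call takes 0.05 s, during which the arm holds its last target. There are 200 camera calls.

### The job

Build the open mini sandwich on the blue plate: lay the brown patty centred on the slice of bread that is already there, then the red tomato slice centred on the patty, and let go of them. Then turn the orange swivel mirror of the filming rig until the rig's phone sees the tomato in the middle of the mirror, and keep hold of the mirror at that angle, since it springs back when released: finish while still holding it. Leave the bread centred on the plate, and leave the yellow cheese and the other kitchen things where they are.

Things in the scene. Friction and masses are not known exactly. Their poses are not given: they have to be found in the camera images.
- plate: Round blue stoneware plate, 140 mm across, flat top 12 mm above its origin (centre of its underside). It does not move.
- bread: Round slice of light brown bread, 62 mm across, 18 mm thick, loose, lying near the middle of the plate. Origin: centre of its underside, z up.
- patty: Dark brown round patty, 54 mm across, 16 mm thick, about 35 g, on the wooden board. Origin: centre of its underside, z up. Patty, tomato and cheese lie in a row along the board's long side in any order, at least 20 mm apart; grip them across the row.
- tomato: Bright red round tomato slice, 54 mm across, 14 mm thick, about 30 g, on the wooden board. Origin: centre of its underside, z up.
- cheese: Yellow round cheese slice, 54 mm across, 14 mm thick, on the wooden board; not needed. Origin: centre of its underside.
- board: Wooden board, 260 mm along its x axis (the row of slices), 130 mm along its y, 12 mm thick, fixed. Origin: centre of its underside.
- rig: Filming rig, fixed: a flat bar on the table with a swivel mirror at one end and a phone in a clamp at the other (phone 155 mm wide, 75 mm tall, its top 136 mm above the table). Origin: on the mirror's upright pivot axis, at table height. Its x axis points along the bar from the pivot to the phone, z up.
- phone_lens (a point): Lens of the rig's phone, 239 mm from the pivot along the rig's x axis, 95 mm above the table, looking back at the mirror.
- mirror: Orange-framed mirror, 100 mm wide, 108 tall, 12 thick. Origin: on the upright pivot axis (through its middle), at its lower edge, 36 mm above the table. x points level out of the glass, y along its width. At rest x points at the phone; it turns counter-clockwise seen from above, up to 1.2 rad, against a spring (0.12 N m per rad). The phone sees what lies where x halves the angle phone - pivot - thing.
- mirror_tab (a point): Middle of the black grip tab on top of the mirror, on the pivot axis 161 mm above the table. The tab is 12 mm thick (along the mirror's x), 36 mm wide (along its y), and rises from 144 to 178 mm above the table; pinch it from above across its thickness and turn it.
- sight: Not a solid: the phone's line of sight after the mirror. Origin: on the pivot axis, 4 mm above the table. Its x axis is level and points along the reflected line of sight; it turns by twice the mirror's angle from the rig's x axis, at all times. The phone sees the tomato in the middle of the mirror when this axis, seen from above, points at the tomato.
- bowl: Orange plastic bowl, 170 mm across, 70 mm tall, bystander. Origin: centre of its underside.
- mug: White mug, 80 mm across, 90 mm tall, bystander. Origin: centre of its underside.
- jar: Amber glass jar with a red cap, 68 mm across, 100 mm tall, bystander. Origin: centre of its underside.
- mill: Dark wooden pepper mill, 54 mm across, 130 mm tall, bystander. Origin: centre of its underside.
- spatula: Spatula lying on the table near the robot, bystander. Origin: under its middle.

How it is judged:
By the outcome, as a careful person would: the job done as asked, in the order asked, and still so for the second after the job is handed in, while the arm keeps its last pose, push and grip.
It also fails if it takes over 70 s, if anything falls off the work surface, if the arm or the gripper's body presses on something with over 40 N, if the wrist force passes 120 N, or if a joint passes its speed limit or range.

## Working session

There is one attempt and no reset: what is moved stays moved. The work goes in short steps, Python scripts to look and compute and a tool call to move; the robot and the scene stay as the last step left them, time stands still between calls to the robot, and variables do not carry over. Pictures are saved under pics/ and viewed, at most 10 in all, crops included, and the job is handed in when it is done.

Besides the shell and the picture viewer there is one more tool, called as name(argument=value, ...), one argument or row to a line, values as JSON. move_arm: Moves the arm, as the interface text tells. Its arguments: {"type":"object","properties":{"deltas":{"type":"array"}},"required":["deltas"]}

```bash
mkdir -p pics; ls
cat > h.py <<'E'
import numpy as np, cv2
from station import sensors, camera, camera_params, close_job, manip
def cal(n):
    p=camera_params(n); f=240/np.tan(np.radians(p["vertical_fov"])/2)
    R=cv2.Rodrigues(np.array(p["rvec"],float))[0]; t=np.array(p["tvec"],float).ravel()
    return f,p["cx"],p["cy"],R,t
def ray(n,u,v,z):
    f,cx,cy,R,t=cal(n); d=R.T@np.array([(u-cx)/f,(v-cy)/f,1]); c=-R.T@t
    return c+d*(z-c[2])/d[2]
def cloud(n,depth):
    f,cx,cy,R,t=cal(n); v,u=np.mgrid[:480,:640]
    P=np.stack([(u-cx)/f*depth,(v-cy)/f*depth,depth],-1)
    return (P-t)@R
def save(n,name):
    a,d=camera(n); cv2.imwrite(f"pics/{name}.png",a[:,:,::-1]); np.savez(f"/tmp/{name}.npz",a=a,d=d); return a,d
E
python3 - <<'E'
from h import *
for n in("top","scene"):
    save(n,n+"0"); print(n,camera_params(n))
s=sensors.sense(); print({k:np.round(v,3) for k,v in s.items()}); print(manip)
E
```

```text
pics
top {'vertical_fov': 50.58456228422751, 'cx': 318.02205019615286, 'cy': 246.38076865543303, 'rvec': array([ 2.16835373, -2.19184387,  0.07702806]), 'tvec': array([-0.04840811,  0.55508983,  1.22087767])}
scene {'vertical_fov': 48.87416911170106, 'cx': 316.1954009505598, 'cy': 238.8596418981427, 'rvec': array([ 1.24613632,  2.06922252, -1.07000017]), 'tvec': array([ 0.30112849, -0.16404294,  1.67017089])}
{'time': np.float64(0.1), 'qpos': array([ 1.108,  0.313,  1.498,  0.   ,  1.331, -0.223]), 'qd': array([-0.001, -0.   , -0.003,  0.   , -0.001,  0.001]), 'effort': array([ 3.0000e-03, -4.1290e+01, -2.6014e+01, -0.0000e+00,  3.0000e-03,
        0.0000e+00]), 'ee_pos': array([0.125, 0.51 , 0.21 ]), 'ee_rot': array([ 0.12 ,  0.993, -0.001, -0.   ]), 'force': array([ 0.178,  0.801, -0.451]), 'wrist_torque': array([ 0.018, -0.01 , -0.028]), 'grasp_force': np.float64(0.0), 'finger_gap': np.float64(0.085)}
<Robot object at 0x7fccb7670050>
```

View pics/top0.png

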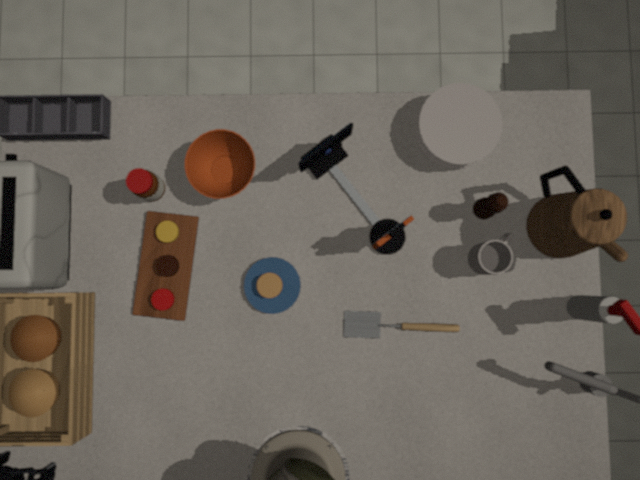

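View pics/scene0.png

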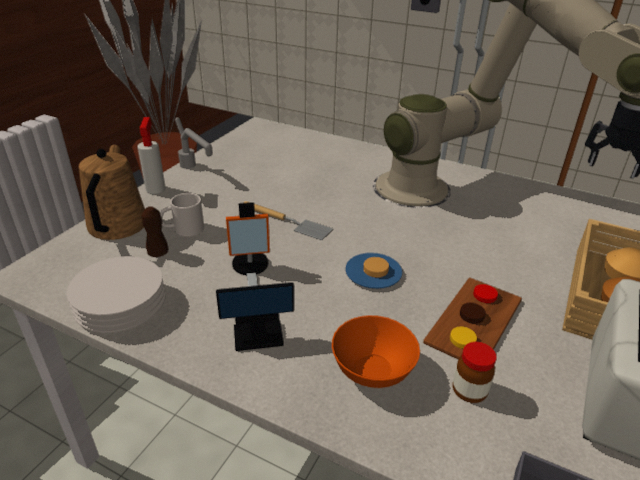

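The top view shows tomato (162,299), patty (166,265) and cheese (167,231) on the board. The plate is at (272,285) with bread at (268,286), the mirror pivot is near (390,232), and the phone is near (325,150). The scene view shows the same things, with the mirror at (248,235).

```bash
cat >> h.py <<'E'
BOX={"top":{"tomato":(148,285,178,315),"patty":(150,252,182,279),"cheese":(152,218,182,245),"plate":(235,250,310,320),"bread":(245,265,295,305),"board":(125,205,205,325),"mirror":(365,205,420,255)},
"scene":{"tomato":(468,280,505,306),"patty":(455,300,490,325),"cheese":(445,325,480,348),"plate":(340,248,410,292),"bread":(355,252,395,282),"mirror":(220,205,275,265)}}
def mask(a,k):
    H,S,V=cv2.split(cv2.cvtColor(a,cv2.COLOR_RGB2HSV)); H=H.astype(int)
    return {"tomato":((H<5)|(H>174))&(S>190)&(V>90),"cheese":(H>20)&(H<35)&(S>150)&(V>80),"patty":(V<75)&(S>100),
     "plate":(H>95)&(H<120)&(S>110),"bread":(H>8)&(H<22)&(S>80)&(V>90),"board":(H<18)&(S>90)&(V>40),"mirror":(H<14)&(S>170)&(V>90)}[k]
def find(a,n,k,off=(0,0)):
    x0,y0,x1,y1=BOX[n][k]; m=np.zeros(a.shape[:2],np.uint8); m[y0:y1,x0:x1]=mask(a,k)[y0:y1,x0:x1]*255
    c=max(cv2.findContours(m,cv2.RETR_EXTERNAL,cv2.CHAIN_APPROX_NONE)[0],key=cv2.contourArea)
    return cv2.convexHull(c).reshape(-1,2).astype(float),cv2.contourArea(c)
def circ(n,h,z):
    P=np.array([ray(n,u,v,z)[:2] for u,v in h]).astype(np.float32)
    (e,ax,_)=cv2.fitEllipse(P); return np.round(np.array(e)*1000,1),np.round(np.array(ax)*1000,1)
E
python3 - <<'E'
from h import *
Z={"tomato":.026,"patty":.028,"cheese":.026,"plate":.012,"bread":.030}
for n in("top","scene"):
    z=np.load(f"/tmp/{n}0.npz"); a,d=z["a"],z["d"]; P=cloud(n,d)
    print(n,"cam",(-cal(n)[3].T@cal(n)[4]).round(3))
    for k in Z:
        h,ar=find(a,n,k); x0,y0,x1,y1=BOX[n][k]; m=mask(a,k)[y0:y1,x0:x1]
        print(k,*circ(n,h,Z[k]),"z med",np.round(np.median(P[y0:y1,x0:x1,2][m]),3))
    for k in ["mirror"]+(["board"] if n=="top" else []):
        h,ar=find(a,n,k); r=cv2.minAreaRect(h.astype(np.float32)); b=cv2.boxPoints(r); print(k,r)
        print(np.round([ray(n,u,v,.144 if k=="mirror" else .012)[:2]*1000 for u,v in b]))
    # rig points from depth
n="top";z=np.load("/tmp/top0.npz");P=cloud(n,z["d"]);a=z["a"]
R=P[110:255,295:420]; 
for lo,hi in((.155,.19),(.12,.15)):
    m=(R[...,2]>lo)&(R[...,2]<hi); q=R[m]; ys,xs=np.nonzero(m)
    for nm,s in(("ph",ys<85),("mi",ys>=85)):
        w=q[s]
        if len(w)>5:
            rc=cv2.minAreaRect((w[:,:2]*1000).astype(np.float32)); print(lo,nm,len(w),w.mean(0).round(4),rc)
big=cv2.resize(a[100:260,280:430],None,fx=4,fy=4,interpolation=cv2.INTER_CUBIC); cv2.imwrite("pics/rig.png",np.clip(big[:,:,::-1].astype(float)*1.6,0,255).astype(np.uint8)[:600])
E
```

```text
top cam [ 0.46  -0.06   1.259]
tomato [431. 324.] [51.3 54.9] z med 0.025
patty [510.8 317.2] [56.3 67.8] z med 0.026
cheese [595.3 315.2] [51.  55.6] z med 0.025
plate [453.4  96.4] [32.9 77. ] z med 0.011
bread [461.8  65.1] [59.8 61. ] z med 0.029
mirror ((382.7799987792969, 240.04002380371094), (5.400000095367432, 13.600000381469727), 53.13010025024414)
[[ 554. -182.]
 [ 571. -206.]
 [ 562. -213.]
 [ 544. -189.]]
board ((165.07911682128906, 265.41986083984375), (52.60408020019531, 104.93791961669922), 7.765166282653809)
[[395. 402.]
 [651. 371.]
 [631. 242.]
 [376. 274.]]
scene cam [1.446 0.395 0.812]
tomato [440.6 324.8] [53.9 67.1] z med 0.025
patty [525.2 319.7] [62.6 72.1] z med 0.026
cheese [603.9 315.5] [52.2 63.5] z med 0.025
plate [466.8  60.7] [136.  136.7] z med 0.012
bread [473.2  67.2] [62.3 80.5] z med 0.029
mirror ((248.2249755859375, 233.44125366210938), (38.19896697998047, 42.401390075683594), 85.36454010009766)
[[ 605. -269.]
 [ 544. -190.]
 [ 673. -103.]
 [ 726. -175.]]
0.155 mi 102 [ 0.5778 -0.2249  0.1766] ((578.5264892578125, -225.9667510986328), (11.858972549438477, 36.340091705322266), 37.17728805541992)
0.12 ph 372 [ 0.777  -0.0745  0.1323] ((778.5114135742188, -74.57646179199219), (12.179667472839355, 154.1923828125), 36.866336822509766)
0.12 mi 167 [ 0.5761 -0.2217  0.1421] ((578.9400634765625, -225.6990509033203), (12.825105667114258, 99.950439453125), 37.18220520019531)
```

View pics/rig.png

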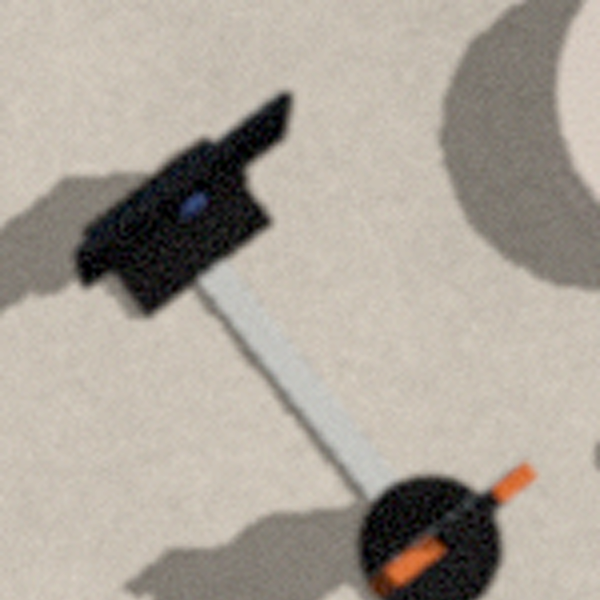

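The enlarged crop shows the mirror at rest, square to the bar. The depth data puts the pivot at about (0.5785, -0.226) and the rig yaw at about 37°. Next I'll refine the discs using depth.

```bash
cat >> h.py <<'E'
def disc(n,d,c,r,lo,hi,col=None):
    P=cloud(n,d).reshape(-1,3); s=(np.hypot(P[:,0]-c[0],P[:,1]-c[1])<r)&(P[:,2]>lo)&(P[:,2]<hi)
    q=(P[s,:2]*1000).astype(np.float32); h=cv2.convexHull(q); e=cv2.fitEllipse(h); 
    return s.sum(),np.round(e[0],1),np.round(e[1],1),np.round((q.min(0)+q.max(0))/2,1),np.round(np.median(P[s,2]),4)
E
python3 - <<'E'
from h import *
for n in("top","scene"):
    d=np.load(f"/tmp/{n}0.npz")["d"]
    for k,c,r,lo,hi in(("tomato",(.433,.323),.04,.021,.04),("patty",(.514,.318),.04,.021,.04),("cheese",(.598,.315),.04,.021,.04),("bread",(.466,.066),.05,.024,.04),("plate",(.466,.061),.09,.007,.04)):
        print(n,k,*disc(n,d,c,r,lo,hi))
E
```

```text
top tomato 360 [430.2 323.2] [52.2 53. ] [430.6 323.6] 0.0254
top patty 388 [511.9 313.3] [52.4 54.1] [511.6 313.6] 0.0272
top cheese 356 [595.4 314.4] [51.9 53.7] [595.1 313.5] 0.0253
top bread 505 [461.4  64. ] [60.  61.1] [461.6  64. ] 0.0295
top plate 2451 [460.5  60.7] [136.8 144.9] [461.8  59.6] 0.0121
scene tomato 301 [432.8 325.2] [52.4 56.7] [432.4 325. ] 0.0255
scene patty 360 [513.8 314.2] [52.1 58.4] [513.4 314.3] 0.0273
scene cheese 376 [597.5 315.4] [52.8 57.1] [596.9 315.7] 0.0256
scene bread 340 [464.1  65.3] [60.9 64.9] [462.7  65.5] 0.0296
scene plate 1586 [463.6  59.9] [138.2 143.5] [463.7  60.5] 0.0128
```

```bash
cat >> h.py <<'E'
from scipy.spatial.transform import Rotation as Rn
def plan(*wps):
    "wps: (x,y,z,yaw of tool y, deg); print turn about tool z then shift in the turned tool axes, cm"
    s=sensors.sense(); p=np.array(s["ee_pos"]); R=Rn.from_quat(s["ee_rot"])
    print("t",round(float(s["time"]),2),"at",p.round(4),"tool z",R.as_matrix()[:,2].round(3))
    for x,y,z,yaw in wps:
        c,sn=np.cos(np.radians(yaw)),np.sin(np.radians(yaw)); T=Rn.from_matrix(np.array([[-sn,c,0],[c,sn,0],[0,0,-1]]))
        T2=Rn.from_matrix(np.column_stack([[-sn,c,0],[c,sn,0],[0,0,-1]])@np.eye(3))
        M=np.column_stack([np.cross([c,sn,0],[0,0,-1]),[c,sn,0],[0,0,-1]]); T=Rn.from_matrix(M)
        q=np.array([x,y,z]); print("turn",(R.inv()*T).as_rotvec().round(4),"shift",(M.T@(q-p)*100).round(2)); p,R=q,T
E
sed -i '/T=Rn.from_matrix(np.array/s/;.*/ /;/T2=/d' h.py
python3 -c "
from h import *
y=83.1
plan((.5125,.3137,.10,y),(.5125,.3137,.011,y),(.5125,.3137,.11,y),(.4625,.0647,.11,y),(.4625,.0647,.030,y))"
```

```text
t 0.1 at [0.1246 0.5098 0.2101] tool z [-0.001 -0.001 -1.   ]
turn [-0.0011 -0.0004 -0.1194] shift [-40.87 -14.8   11.01]
turn [0. 0. 0.] shift [0.  0.  8.9]
turn [0. 0. 0.] shift [ 0.   0.  -9.9]
turn [0. 0. 0.] shift [  1.97 -25.32   0.  ]
turn [0. 0. 0.] shift [0. 0. 8.]
```

move_arm(
  deltas=[0,0,-0.119,0,0,0,8.5,0,0,0,-4,-1.5,0,8.5,0,0,0,-4.5,-1.6,0,8.5,0,0,0,-4.5,-1.6,0,8.5,0,0,0,-4.5,-1.6,0,8.5,0,0,0,-4.5,-1.6,0,8.5,0,0,0,-4.5,-1.6,0,8.5,0,0,0,-4.5,-1.6,2,8.5,0,0,0,-4.5,-1.6,4,8.5,0,0,0,-4.5,-1.6,4,8.5],
)

```text
time: 1.35
ee_pos: [0.5058, 0.3189, 0.1093]
ee_rot: [0.06, 0.998, 0.0, 0.0]
force: [0.4, 0.2, 0.2]
finger_gap: 0.0849
grasp_force: 0.0
```

```bash
python3 -c "
from h import *
y=83.1
plan((.5125,.3137,.05,y),(.5125,.3137,.011,y))"
```

```text
t 1.35 at [0.5058 0.3189 0.1093] tool z [ 0.  0. -1.]
turn [ 0.0001  0.     -0.0005] shift [-0.73 -0.44  5.93]
turn [0. 0. 0.] shift [0.  0.  3.9]
```

move_arm(
  deltas=[0,0,0,-0.87,-0.5,1,8.5,0,0,0,0,0,2.5,8.5,0,0,0,0,0,2.5,8.5,0,0,0,0,0,0,8.5,0,0,0,0,0,0,8.5,0,0,0,0,0,0,8.5],
)

```text
time: 2.1
ee_pos: [0.5131, 0.3142, 0.052]
ee_rot: [0.06, 0.998, 0.0, 0.001]
force: [-0.2, 0.4, -0.1]
finger_gap: 0.0849
grasp_force: 0.0
```

```bash
python3 -c "
from h import *
y=83.1
plan((.5125,.3137,.05,y),(.5125,.3137,.011,y))"
```

```text
t 2.1 at [0.5131 0.3142 0.052 ] tool z [ 0.002  0.001 -1.   ]
turn [ 0.001   0.0019 -0.    ] shift [ 0.05 -0.06  0.2 ]
turn [0. 0. 0.] shift [0.  0.  3.9]
```

move_arm(
  deltas=[0,0,0,0,0,1.5,8.5,0,0,0,0,0,1.5,8.5,0,0,0,0,0,0.9,8.5,0,0,0,0,0,0,8.5,0,0,0,0,0,0,5,0,0,0,0,0,0,4,0,0,0,0,0,0,4,0,0,0,0,0,0,4,0,0,0,0,0,0,4],
)

```text
time: 3.22
ee_pos: [0.5126, 0.3138, 0.0117]
ee_rot: [0.06, 0.998, 0.0, 0.0]
force: [-0.1, -0.6, -0.3]
finger_gap: 0.0401
grasp_force: 0.0
```

```bash
python3 -c "
from h import *
a,d=save('scene','s1'); cv2.imwrite('pics/s1c.png',cv2.resize(a[200:360,380:580,::-1],None,fx=3.5,fy=3.5))"
```

```text
(no output)
```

View pics/s1c.png

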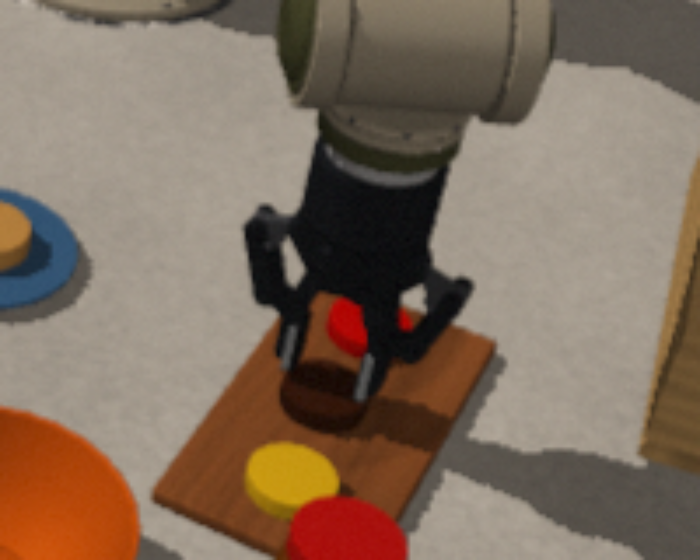

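The crop shows the fingers closed to 40 mm, with tips at (288,370) and (365,395). The patty at (325,400) hasn't moved, and the fingers look too high or too far back. I'll measure the tips from depth.

```bash
python3 -c "
from h import *
z=np.load('/tmp/s1.npz');P=cloud('scene',z['d'])
for u,v in((288,365),(287,350),(300,330),(365,390),(367,375),(325,405),(325,385)):
    c,r=380+u/3.5,200+v/3.5; print(u,v,P[int(r),int(c)].round(3),z['a'][int(r),int(c)])
print(disc('scene',z['d'],(.5125,.3137),.04,.021,.0295))
Q=P.reshape(-1,3); s=(abs(Q[:,0]-.512)<.03)&(abs(abs(Q[:,1]-.314)-.024)<.012)&(Q[:,2]>.03)&(Q[:,2]<.06)
q=Q[s]; print(np.sort(q[:,2])[:8].round(3)); t=q[q[:,2]<.05]; print(t.mean(0).round(4),t.min(0),t.max(0))
"
```

```text
288 365 [0.523 0.29  0.042] [59 59 59]
287 350 [0.52  0.288 0.05 ] [84 83 83]
300 330 [0.521 0.291 0.069] [21 17 20]
365 390 [0.526 0.338 0.044] [61 62 60]
367 375 [0.527 0.336 0.056] [84 83 83]
325 405 [0.534 0.317 0.03 ] [49 22 13]
325 385 [0.513 0.313 0.026] [28 11  5]
(np.int64(298), array([514.9, 314.4]), array([51.7, 57.2]), array([514. , 314.3], dtype=float32), np.float64(0.0272))
[0.03  0.03  0.03  0.03  0.03  0.031 0.032 0.034]
[0.5197 0.3131 0.0423] [0.49808902 0.28078424 0.03004691] [0.52943695 0.34712486 0.04986529]
```

```bash
python3 -c "
from h import *
print(sensors.sense()['ee_pos'],sensors.sense()['finger_gap'],manip.pinch_z)
z=np.load('/tmp/s1.npz');P=cloud('scene',z['d'])
for c in(462,484):
  for r in range(298,318): print(c,r,P[r,c].round(3),z['a'][r,c])
"
```

```text
[0.51260553 0.31379689 0.01161979] 0.040000546825214096 0.0187
462 298 [0.52  0.287 0.055] [85 83 82]
462 299 [0.516 0.287 0.05 ] [85 84 83]
462 300 [0.52  0.288 0.05 ] [84 83 83]
462 301 [0.522 0.289 0.049] [76 76 75]
462 302 [0.518 0.289 0.043] [73 72 71]
462 303 [0.521 0.289 0.042] [73 72 70]
462 304 [0.523 0.29  0.042] [59 59 59]
462 305 [0.522 0.291 0.038] [39 36 34]
462 306 [0.512 0.29  0.027] [37 16  9]
462 307 [0.518 0.291 0.03 ] [42 17  9]
462 308 [0.52  0.292 0.028] [44 19  9]
462 309 [0.523 0.293 0.028] [48 19  8]
462 310 [0.523 0.293 0.025] [51 22 12]
462 311 [0.529 0.294 0.028] [49 21  5]
462 312 [0.529 0.295 0.025] [52 24 14]
462 313 [0.529 0.295 0.022] [45 20  7]
462 314 [0.529 0.296 0.02 ] [38 16  5]
462 315 [0.534 0.297 0.021] [39 17 11]
462 316 [0.533 0.297 0.018] [39 15  9]
462 317 [0.533 0.298 0.015] [33 14  2]
484 298 [0.457 0.327 0.024] [123  11   6]
484 299 [0.458 0.327 0.022] [96  5  7]
484 300 [0.526 0.332 0.073] [67 12 12]
484 301 [0.527 0.333 0.072] [62 53 53]
484 302 [0.526 0.334 0.068] [72 71 70]
484 303 [0.527 0.334 0.066] [74 73 72]
484 304 [0.527 0.335 0.064] [80 79 80]
484 305 [0.525 0.335 0.059] [83 85 81]
484 306 [0.526 0.336 0.058] [86 84 83]
484 307 [0.527 0.336 0.056] [84 83 83]
484 308 [0.526 0.337 0.052] [80 79 79]
484 309 [0.527 0.337 0.051] [74 72 70]
484 310 [0.524 0.338 0.045] [73 71 70]
484 311 [0.526 0.338 0.044] [61 62 60]
484 312 [0.525 0.339 0.041] [56 56 55]
484 313 [0.523 0.339 0.037] [53 49 47]
484 314 [0.515 0.339 0.028] [38 29 24]
484 315 [0.519 0.34  0.028] [35 20 13]
484 316 [0.52  0.34  0.026] [31 14  3]
484 317 [0.511 0.34  0.016] [38 17  9]
```

move_arm(
  deltas=[0,0,0,0,0,-0.5,6.6,0,0,0,0,0,0,6.6,0,0,0,0,0,0,6.6,0,0,0,0,0,0,6.6,0,0,0,0,0,0.5,6.6,0,0,0,0,0,0,6.6],
)

```text
time: 4.03
ee_pos: [0.5123, 0.3137, 0.011]
ee_rot: [0.06, 0.998, -0.0, -0.001]
force: [0.6, 0.1, 0.1]
finger_gap: 0.0659
grasp_force: 0.0
```

```bash
python3 -c "
from h import *
a,d=save('scene','s2'); P=cloud('scene',d)
cv2.imwrite('pics/s2c.png',cv2.resize(a[240:340,430:520,::-1],None,fx=6,fy=6))
Q=P.reshape(-1,3); s=(abs(Q[:,0]-.512)<.025)&(abs(Q[:,1]-.314)<.06)&(abs(Q[:,1]-.314)>.029)
for lo in np.arange(.014,.06,.004):
  q=Q[s&(Q[:,2]>lo)&(Q[:,2]<=lo+.004)]; print(lo.round(3),len(q),q.mean(0).round(3) if len(q) else '', (q[:,1].min().round(3),q[:,1].max().round(3)) if len(q) else '')
"
```

```text
0.014 24 [0.516 0.307 0.015] (np.float64(0.259), np.float64(0.371))
0.018 0  
0.022 0  
0.026 0  
0.03 0  
0.034 0  
0.038 5 [0.517 0.307 0.04 ] (np.float64(0.276), np.float64(0.351))
0.042 16 [0.518 0.303 0.044] (np.float64(0.271), np.float64(0.357))
0.046 25 [0.521 0.321 0.048] (np.float64(0.266), np.float64(0.358))
0.05 19 [0.517 0.306 0.052] (np.float64(0.27), np.float64(0.36))
0.054 23 [0.52  0.316 0.056] (np.float64(0.268), np.float64(0.36))
0.058 25 [0.521 0.315 0.06 ] (np.float64(0.267), np.float64(0.36))
```

View pics/s2c.png

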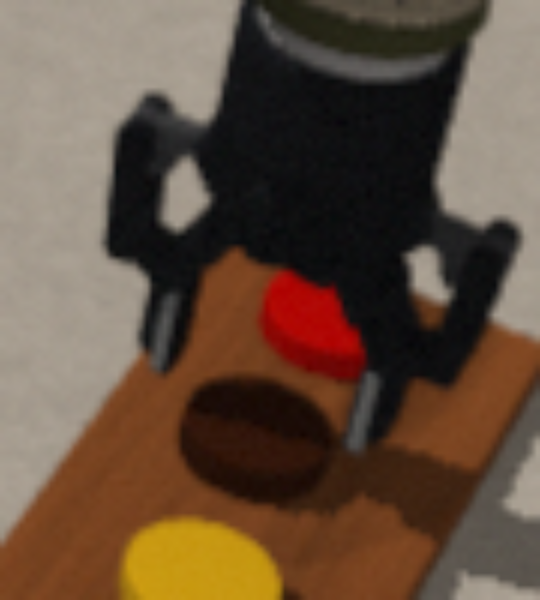

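The crop shows the fingertips straddling the patty, at (160,365) and (360,445). They hover near z≈0.040, about 29 mm above the reported TCP. I'll lower gently and watch the force.

move_arm(
  deltas=[0,0,0,0,0,0.4,6.6,0,0,0,0,0,0.4,6.6,0,0,0,0,0,0.3,6.6,0,0,0,0,0,0,6.6],
)

```text
time: 4.58
ee_pos: [0.5124, 0.3137, 0.0003]
ee_rot: [0.06, 0.998, -0.0, -0.0]
force: [-0.6, -0.3, -0.5]
finger_gap: 0.0662
grasp_force: 0.0
```

```bash
python3 -c "
from h import *
a,d=save('scene','s3'); P=cloud('scene',d)
Q=P.reshape(-1,3); s=(abs(Q[:,0]-.512)<.025)&(abs(Q[:,1]-.314)<.06)&(abs(Q[:,1]-.314)>.029)
for lo in np.arange(.014,.05,.004):
  q=Q[s&(Q[:,2]>lo)&(Q[:,2]<=lo+.004)]; print(lo.round(3),len(q),(q[:,1].min().round(3),q[:,1].max().round(3)) if len(q) else '')
"
```

```text
0.014 22 (np.float64(0.269), np.float64(0.374))
0.018 0 
0.022 0 
0.026 3 (np.float64(0.281), np.float64(0.351))
0.03 15 (np.float64(0.269), np.float64(0.351))
0.034 18 (np.float64(0.268), np.float64(0.356))
0.038 19 (np.float64(0.267), np.float64(0.359))
0.042 21 (np.float64(0.267), np.float64(0.36))
0.046 28 (np.float64(0.266), np.float64(0.36))
```

move_arm(
  deltas=[0,0,0,0,0,0.4,6.6,0,0,0,0,0,0.4,6.6,0,0,0,0,0,0.2,6.6,0,0,0,0,0,0,6.6,0,0,0,0,0,0,4.5,0,0,0,0,0,0,4.5,0,0,0,0,0,0,4.5,0,0,0,0,0,0,4.5],
)

```text
time: 5.62
ee_pos: [0.513, 0.314, -0.0087]
ee_rot: [0.06, 0.998, 0.0, 0.001]
force: [-1.0, -1.8, 5.3]
finger_gap: 0.0516
grasp_force: 62.7
```

move_arm(
  deltas=[0,0,0,0,0,-1,4.5,0,0,0,0,0,-2,4.5,0,0,0,0,0,-3,4.5,0,0,0,0,0,-3,4.5,0,0,0,0,0,0,4.5,0,0,0,0,0,0,4.5],
)

```text
time: 6.38
ee_pos: [0.5121, 0.3136, 0.0799]
ee_rot: [0.06, 0.998, -0.0, -0.001]
force: [-0.7, -0.6, -1.3]
finger_gap: 0.0515
grasp_force: 62.5
```

```bash
python3 -c "
from h import *
a,d=save('scene','s4'); P=cloud('scene',d)
cv2.imwrite('pics/s4c.png',cv2.resize(a[200:340,400:540,::-1],None,fx=4,fy=4))
plan((.4625,.0647,.08,83.1),(.4625,.0647,.010,83.1))
"
```

```text
t 6.42 at [0.512  0.3135 0.0795] tool z [-0.002 -0.001 -1.   ]
turn [-0.001  -0.0018 -0.0004] shift [  1.92 -25.3   -0.05]
turn [0. 0. 0.] shift [0. 0. 7.]
```

View pics/s4c.png

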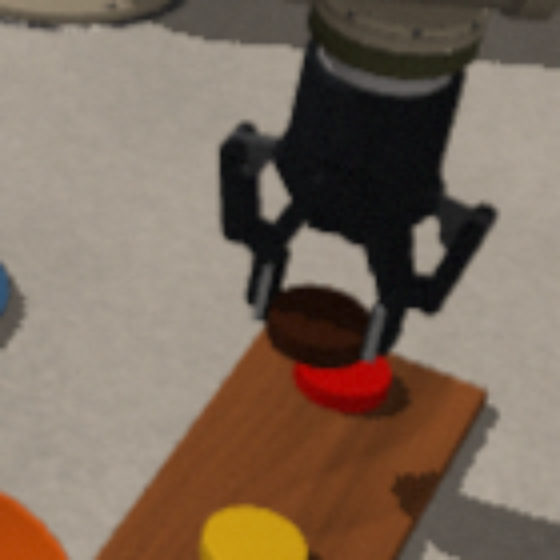

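The patty is held level between the pads at (320,325). I'll check its offset from the TCP with depth.

```bash
python3 -c "
from h import *
z=np.load('/tmp/s4.npz');a,d=z['a'],z['d'];P=cloud('scene',d)
H,S,V=cv2.split(cv2.cvtColor(a,cv2.COLOR_RGB2HSV))
m=(S>120)&(V<75)&(P[...,2]>.08)&(P[...,2]<.13)&(np.hypot(P[...,0]-.512,P[...,1]-.314)<.045)
q=P[m]; zt=np.percentile(q[:,2],[1,20,50,80,99]).round(4); print(len(q),zt)
t=q[q[:,2]>zt[3]-.006]; e=cv2.fitEllipse(cv2.convexHull((t[:,:2]*1000).astype(np.float32))); print(e, t.min(0),t.max(0))
A=np.c_[t[:,:2]-t[:,:2].mean(0),np.ones(len(t))]; print('tilt',np.linalg.lstsq(A,t[:,2],rcond=None)[0])
"
```

```text
408 [0.1015 0.1098 0.1155 0.1169 0.1189]
((516.8173217773438, 315.6844177246094), (50.11931610107422, 60.85025405883789), 160.1800079345703) [0.48925584 0.28697206 0.11099459] [0.54128276 0.34930173 0.1280658 ]
tilt [-0.03335383 -0.01125969  0.11587482]
```

move_arm(
  deltas=[0,0,0,0.1,-1.5,0,4.5,0,0,0,0.2,-3,0,4.5,0,0,0,0.3,-4,0,4.5,0,0,0,0.3,-4,0,4.5,0,0,0,0.3,-4,0,4.5,0,0,0,0.3,-4,0,4.5,0,0,0,0.3,-3.3,0,4.5,0,0,0,0.12,-1.5,0,4.5,0,0,0,0,0,0,4.5,0,0,0,0,0,0,4.5],
)

```text
time: 7.68
ee_pos: [0.4631, 0.0657, 0.0805]
ee_rot: [0.06, 0.998, 0.0, -0.0]
force: [1.0, 0.5, -0.6]
finger_gap: 0.0517
grasp_force: 62.5
```

```bash
cat >> h.py <<'E'
def held(tag,c,lo,hi,col):
    a,d=save('scene',tag); P=cloud('scene',d); H,S,V=cv2.split(cv2.cvtColor(a,cv2.COLOR_RGB2HSV))
    k={"patty":(S>120)&(V<75),"tomato":((H<5)|(H>174))&(S>170)}[col]
    m=k&(P[...,2]>lo)&(P[...,2]<hi)&(np.hypot(P[...,0]-c[0],P[...,1]-c[1])<.045); q=P[m]
    zt=np.percentile(q[:,2],80); t=q[q[:,2]>zt-.005]
    e=cv2.fitEllipse(cv2.convexHull((t[:,:2]*1000).astype(np.float32))); print(col,len(q),np.round(e[0],1),np.round(e[1],1),'ztop',round(zt,4))
E
python3 -c "
from h import *
held('s5',(.4625,.0647),.09,.13,'patty'); plan((.4625,.0647,.0105,83.1))
d=np.load('/tmp/s5.npz')['d']; print(disc('scene',d,(.4625,.0647),.05,.024,.04))"
```

```text
patty 272 [467.9  65.1] [49.5 53.9] ztop 0.1179
t 7.72 at [0.4631 0.0658 0.0805] tool z [-0.  0. -1.]
turn [ 0.0001 -0.0001  0.0007] shift [ 0.05 -0.11  7.  ]
(np.int64(338), array([463.5,  65.2]), array([60.5, 65.3]), array([463.2,  65.2], dtype=float32), np.float64(0.0297))
```

move_arm(
  deltas=[0,0,0,0.2,-0.05,2,4.5,0,0,0,0,0,2,4.5,0,0,0,0,0,1.6,4.5,0,0,0,0,0,0.9,4.5,0,0,0,0,0,0.4,4.5,0,0,0,0,0,0.2,4.5,0,0,0,0,0,0,4.5,0,0,0,0,0,0,4.5],
)

```text
time: 8.72
ee_pos: [0.4612, 0.0647, 0.0099]
ee_rot: [0.06, 0.998, -0.0, 0.0]
force: [-0.3, 0.1, -0.0]
finger_gap: 0.0515
grasp_force: 62.5
```

```bash
python3 -c "
from h import *
held('s6',(.4625,.0647),.032,.055,'patty'); plan((.4625,.0647,.0095,83.1))"
```

```text
patty 274 [464.5  70.6] [52.5 65.9] ztop 0.0475
t 8.78 at [0.4612 0.0647 0.0099] tool z [ 0.001 -0.    -1.   ]
turn [ 0.      0.0006 -0.0003] shift [-0.13  0.01  0.04]
```

move_arm(
  deltas=[0,0,0,0,0,0.1,4.5,0,0,0,0,0,0,4.5,0,0,0,0,0,0,6.6,0,0,0,0,0,0,7.5,0,0,0,0,0,0,7.5,0,0,0,0,0,-1,7.5,0,0,0,0,0,-3,7.5,0,0,0,0,0,-4,7.5,0,0,0,0,0,0,7.5],
)

```text
time: 9.9
ee_pos: [0.4626, 0.0646, 0.0915]
ee_rot: [0.06, 0.998, -0.0, 0.003]
force: [0.0, -0.3, -0.4]
finger_gap: 0.0753
grasp_force: 0.0
```

```bash
python3 -c "
from h import *
held('s7',(.4625,.0647),.032,.055,'patty'); d=np.load('/tmp/s7.npz')['d']
print('bread',disc('scene',d,(.4625,.0647),.05,.018,.031)[1:4]);print('plate',disc('scene',d,(.462,.0605),.09,.009,.016)[1:4])
plan((.4315,.324,.09,83.1),(.4315,.324,.02,83.1),(.4315,.324,-.009,83.1))"
```

```text
patty 291 [463.3  64.8] [50.5 55.4] ztop 0.0467
bread (array([465.5,  65.9]), array([60.1, 61.7]), array([470.4,  66. ], dtype=float32))
plate (array([462.8,  59.6]), array([138.1, 144.2]), array([463.7,  59.7], dtype=float32))
t 9.95 at [0.4616 0.0647 0.0898] tool z [ 0.003 -0.    -1.   ]
turn [ 0.      0.0028 -0.0003] shift [ 6.100e+00  2.538e+01 -2.000e-02]
turn [0. 0. 0.] shift [0. 0. 7.]
turn [0. 0. 0.] shift [0.  0.  2.9]
```

move_arm(
  deltas=[0,0,0,0.4,1.5,0,7,0,0,0,0.8,3,0,7,0,0,0,1,4.2,0,7,0,0,0,1,4.2,0,7,0,0,0,1,4.2,0,7,0,0,0,1,4.2,0,7,0,0,0,0.6,3,1,7,0,0,0,0.3,1.08,3,7,0,0,0,0,0,3,7,0,0,0,0,0,0,7],
)

```text
time: 11.2
ee_pos: [0.4287, 0.3239, 0.0161]
ee_rot: [0.06, 0.998, -0.001, -0.003]
force: [-0.2, -1.0, 0.9]
finger_gap: 0.07
grasp_force: 0.0
```

move_arm(
  deltas=[0,0,0,0,0,0,7,0,0,0,0,0,0,7],
)

```text
time: 11.45
ee_pos: [0.4315, 0.3243, 0.0197]
ee_rot: [0.06, 0.998, 0.0, 0.001]
force: [0.3, -0.5, 0.3]
finger_gap: 0.0698
grasp_force: 0.0
```

```bash
python3 -c "
from h import *
plan((.4315,.324,-.0095,83.1))"
```

```text
t 11.45 at [0.4315 0.3243 0.0197] tool z [ 0.002  0.001 -1.   ]
turn [ 0.001   0.0015 -0.0006] shift [-0.   -0.03  2.92]
```

move_arm(
  deltas=[0,0,0,0,0,1.2,6.6,0,0,0,0,0,1,6.6,0,0,0,0,0,0.7,6.6,0,0,0,0,0,0,6.6,0,0,0,0,0,0,4.5,0,0,0,0,0,0,4.5,0,0,0,0,0,0,4.5,0,0,0,0,0,0,4.5],
)

```text
time: 12.45
ee_pos: [0.4314, 0.3242, -0.0098]
ee_rot: [0.06, 0.998, 0.0, 0.001]
force: [-1.8, -0.3, 6.2]
finger_gap: 0.0516
grasp_force: 62.6
```

move_arm(
  deltas=[0,0,0,0,0,-1,4.5,0,0,0,0,0,-2,4.5,0,0,0,0,0,-3,4.5,0,0,0,0,0,-3,4.5,0,0,0,0,0,-1,4.5,0,0,0,0,0,0,4.5,0,0,0,0,0,0,4.5],
)

```text
time: 13.32
ee_pos: [0.4305, 0.3237, 0.0884]
ee_rot: [0.06, 0.998, -0.0, -0.001]
force: [-0.5, -0.3, 0.4]
finger_gap: 0.0514
grasp_force: 62.5
```

```bash
python3 -c "
from h import *
held('s8',(.4315,.324),.09,.16,'tomato')
plan((.462,.0647,.09,83.1))"
```

```text
tomato 346 [433.9 322.5] [50.4 55.2] ztop 0.1243
t 13.38 at [0.4305 0.3237 0.0885] tool z [-0.002 -0.001 -1.   ]
turn [-0.0011 -0.0018 -0.0004] shift [ -6.24 -25.34  -0.15]
```

move_arm(
  deltas=[0,0,0,-0.4,-1.5,0,4.5,0,0,0,-0.8,-3,0,4.5,0,0,0,-1,-4,0,4.5,0,0,0,-1,-4,0,4.5,0,0,0,-1,-4,0,4.5,0,0,0,-1,-4,0,4.5,0,0,0,-0.7,-3.3,0,4.5,0,0,0,-0.34,-1.54,0,4.5,0,0,0,0,0,0,4.5,0,0,0,0,0,0,4.5],
)

```text
time: 14.62
ee_pos: [0.4622, 0.0657, 0.0895]
ee_rot: [0.06, 0.998, 0.0, -0.0]
force: [0.2, -0.6, -1.9]
finger_gap: 0.0517
grasp_force: 62.5
```

move_arm(
  deltas=[0,0,0,0,0,1.5,4.5,0,0,0,0,0,1.5,4.5,0,0,0,0,0,1.5,4.5,0,0,0,0,0,0,4.5,0,0,0,0,0,0,4.5],
)

```text
time: 15.25
ee_pos: [0.4627, 0.0651, 0.045]
ee_rot: [0.06, 0.998, 0.0, 0.0]
force: [-0.1, 0.2, -0.9]
finger_gap: 0.0517
grasp_force: 62.6
```

```bash
python3 -c "
from h import *
held('s9',(.4625,.0647),.055,.12,'tomato'); held('s9',(.4625,.0647),.032,.055,'patty')
plan((.462,.0647,.0245,83.1))"
```

```text
tomato 269 [466.3  62.8] [47.  55.6] ztop 0.0814
patty 224 [467.3  65.6] [46.8 49.7] ztop 0.0467
t 15.35 at [0.4628 0.065  0.0451] tool z [ 0.001 -0.    -1.   ]
turn [ 0.      0.001  -0.0003] shift [ 0.07 -0.04  2.06]
```

move_arm(
  deltas=[0,0,0,0.15,0.1,0.8,4.5,0,0,0,0,0,0.7,4.5,0,0,0,0,0,0.4,4.5,0,0,0,0,0,0.15,4.5,0,0,0,0,0,0,4.5,0,0,0,0,0,0,4.5],
)

```text
time: 16.1
ee_pos: [0.461, 0.0661, 0.0242]
ee_rot: [0.06, 0.998, -0.0, -0.0]
force: [-1.9, -0.0, 4.6]
finger_gap: 0.0515
grasp_force: 62.9
```

move_arm(
  deltas=[0,0,0,0,0,0,6.2,0,0,0,0,0,0,7.5,0,0,0,0,0,0,7.5,0,0,0,0,0,-1,7.5,0,0,0,0,0,-3,7.5,0,0,0,0,0,-5,7.5,0,0,0,0,0,-6,7.5,0,0,0,0,0,-6,7.5,0,0,0,0,0,0,7.5,0,0,0,0,0,0,7.5],
)

```text
time: 17.35
ee_pos: [0.4606, 0.0662, 0.2337]
ee_rot: [0.06, 0.998, 0.0, -0.0]
force: [-0.1, -0.7, -0.9]
finger_gap: 0.0749
grasp_force: 0.0
```

```bash
python3 -c "
from h import *
held('s10',(.4625,.0647),.05,.08,'tomato'); d=np.load('/tmp/s10.npz')['d']
held('s10',(.4625,.0647),.032,.05,'patty')
print('plate',disc('scene',d,(.462,.0605),.09,.009,.016)[1:4])
plan((.5785,-.226,.235,37.1),(.5785,-.226,.149-.02,37.1))"
```

```text
tomato 269 [463.9  66.6] [51.2 52.9] ztop 0.061
patty 96 [469.2  67.3] [42.  51.2] ztop 0.0431
plate (array([464.1,  60. ]), array([139.3, 140.9]), array([466.,  60.], dtype=float32))
t 17.45 at [0.4604 0.0662 0.2329] tool z [-0.003  0.    -1.   ]
turn [-0.0011 -0.0024  0.8024] shift [-30.42  -8.21  -0.21]
turn [0. 0. 0.] shift [ 0.   0.  10.6]
```

move_arm(
  deltas=[0,0,0.16,0,0,0,3.5,0,0,0.16,0,0,0,3.5,0,0,0.16,0,0,0,3.5,0,0,0.16,0,0,0,3.5,0,0,0.162,0,0,0,3.5,0,0,0,-2,-0.5,0,3.5,0,0,0,-4,-1.1,0,3.5,0,0,0,-4.5,-1.2,0,3.5,0,0,0,-4.5,-1.2,0,3.5,0,0,0,-4.5,-1.2,0,3.5],
)

```text
time: 18.7
ee_pos: [0.5374, -0.1221, 0.2327]
ee_rot: [0.445, 0.895, 0.0, -0.001]
force: [0.2, -0.1, 1.5]
finger_gap: 0.035
grasp_force: 0.0
```

move_arm(
  deltas=[0,0,0,-4.5,-1.2,0,3.5,0,0,0,-4,-1.1,0,3.5,0,0,0,-2.4,-0.7,0,3.5,0,0,0,0,0,0,3.5,0,0,0,0,0,0,3.5,0,0,0,0,0,0,3.5],
)

```text
time: 19.45
ee_pos: [0.5791, -0.2248, 0.2341]
ee_rot: [0.445, 0.896, 0.0, -0.0]
force: [-0.0, -0.3, -0.4]
finger_gap: 0.0347
grasp_force: 0.0
```

```bash
python3 -c "
from h import *
a,d=save('top','t1'); save('scene','s11')
print('tomato',disc('top',d,(.462,.065),.04,.054,.07)); print('mid',disc('top',d,(.462,.065),.045,.024,.07)); print('plate',disc('top',d,(.462,.061),.09,.008,.016))
h,_=cv2.findContours(0*a[:,:,0],0,1)[0],0
x0,y0,x1,y1=245,260,300,310
m=np.zeros((480,640),np.uint8); m[y0:y1,x0:x1]=mask(a,'tomato')[y0:y1,x0:x1]*255
c=max(cv2.findContours(m,0,1)[0],key=cv2.contourArea).reshape(-1,2).astype(float); print(circ('top',c,.060))
plan((.5785,-.226,.2,37.1))"
```

```text
tomato (np.int64(404), array([460.1,  64.7]), array([52.3, 53.1]), array([459.4,  64.5], dtype=float32), np.float64(0.0592))
mid (np.int64(514), array([461.7,  63. ]), array([58.4, 60.6]), array([461.7,  62.2], dtype=float32), np.float64(0.0582))
plate (np.int64(1778), array([461.6,  58.9]), array([138. , 138.8]), array([461.9,  59.5], dtype=float32), np.float64(0.0115))
(array([460.7,  64.9]), array([46.1, 49. ]))
t 19.55 at [ 0.5791 -0.2251  0.2343] tool z [ 0. -0. -1.]
turn [0.0001 0.0001 0.0013] shift [-0.04 -0.11  3.43]
```

View pics/s11.png

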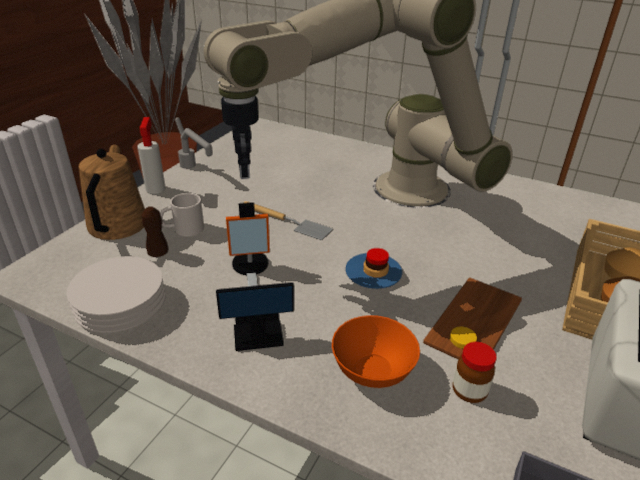

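The scene shows the finished stack at (376,262), the gripper above the mirror at (243,170), and the cheese undisturbed. Next I'll descend on the tab.

move_arm(
  deltas=[0,0,0,0,0,2,3.5,0,0,0,0,0,3,3.5,0,0,0,0,0,2.5,3.5,0,0,0,0,0,1.5,3.5,0,0,0,0,0,1,3.5,0,0,0,0,0,0.4,3.5,0,0,0,0,0,0,3.5,0,0,0,0,0,0,3.5],
)

```text
time: 20.55
ee_pos: [0.5794, -0.2259, 0.1308]
ee_rot: [0.445, 0.895, -0.0, 0.001]
force: [-0.5, 0.4, -0.2]
finger_gap: 0.035
grasp_force: 0.0
```

```bash
python3 -c "
from h import *
a,d=save('scene','s12'); cv2.imwrite('pics/s12c.png',cv2.resize(a[110:280,160:340,::-1],None,fx=3.4,fy=3.4))
plan((.579,-.2255,.13,37.1))"
```

```text
t 20.6 at [ 0.5794 -0.2259  0.1307] tool z [ 0.001 -0.001 -1.   ]
turn [0.0004 0.001  0.0005] shift [ 0.05 -0.01  0.07]
```

View pics/s12c.png

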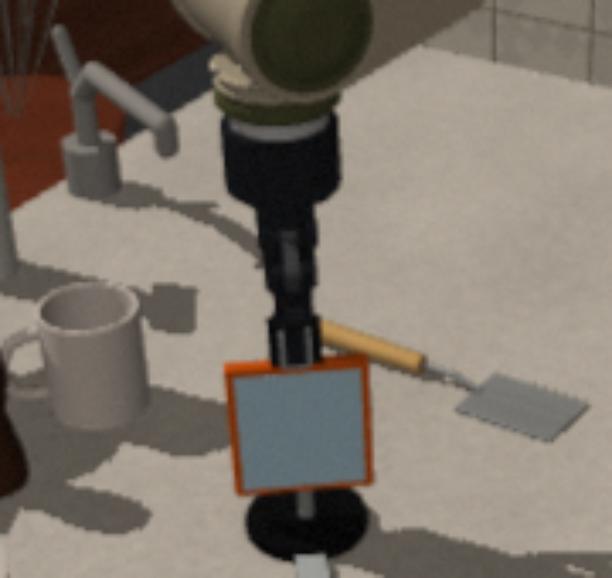

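The crop shows the near finger in front of the tab at (292,345), just above the orange frame. I'll close on it.

move_arm(
  deltas=[0,0,0,0,0,-0.3,3.5,0,0,0,0,0,0,2,0,0,0,0,0,0,0.6,0,0,0,0,0,0,0.6,0,0,0,0,0,0,0.6,0,0,0,0,0,0,0.6,0,0,0,0,0,0,0.6],
)

```text
time: 21.48
ee_pos: [0.5793, -0.2258, 0.1335]
ee_rot: [0.445, 0.895, -0.0, 0.0]
force: [-0.6, 0.5, 5.7]
finger_gap: 0.0112
grasp_force: 59.1
```

```bash
python3 -c "
from h import *
s=sensors.sense(); print(s['force'].round(1),s['wrist_torque'].round(2))
plan((.579,-.2255,.13,37.1+37.5))"
```

```text
[-0.6  0.5  5.7] [0.12 0.08 0.01]
t 21.48 at [ 0.5793 -0.2258  0.1335] tool z [ 0.001 -0.    -1.   ]
turn [ 0.000e+00  6.000e-04 -6.539e-01] shift [0.04 0.02 0.35]
```

Gripped well. Now I'll turn it slowly by 0.654 rad CCW.

move_arm(
  deltas=[0,0,-0.06,0,0,0,0.6,0,0,-0.08,0,0,0,0.6,0,0,-0.09,0,0,0,0.6,0,0,-0.09,0,0,0,0.6,0,0,-0.09,0,0,0,0.6,0,0,-0.09,0,0,0,0.6,0,0,-0.08,0,0,0,0.6,0,0,-0.074,0,0,0,0.6,0,0,0,0,0,0,0.6,0,0,0,0,0,0,0.6],
)

```text
time: 22.72
ee_pos: [0.5794, -0.2257, 0.1335]
ee_rot: [0.134, 0.991, 0.0, 0.0]
force: [0.6, 1.2, 5.2]
finger_gap: 0.011
grasp_force: 59.3
```

```bash
cat > m.py <<'E'
from h import *
import sys
a,d=save('scene',sys.argv[1]); P=cloud('scene',d); H,S,V=cv2.split(cv2.cvtColor(a,cv2.COLOR_RGB2HSV))
near=np.hypot(P[...,0]-.579,P[...,1]+.226)<.06
q=P[near&(P[...,2]>.045)&(P[...,2]<.138)]
# glass plane: total least squares on level normal, robust
for i in range(4):
    c=q[:,:2].mean(0); w,v=np.linalg.eigh(np.cov((q[:,:2]-c).T)); n=v[:,0]; r=(q[:,:2]-c)@n
    if i<3: q=q[abs(r)<max(.004,2*r.std())]
if n[0]<0: n=-n
print("glass",len(q),"yaw",np.degrees(np.arctan2(n[1],n[0])).round(2)%360,"mid",c.round(4),"sd",r.std().round(4))
t,dt=save('top',sys.argv[1]+'t'); Q=cloud('top',dt)
k=(np.hypot(Q[...,0]-.579,Q[...,1]+.226)<.06)&(Q[...,2]>.125)&(Q[...,2]<.150)&mask(t,'mirror')
g=Q[k]; 
if len(g)>8: print("top edge",len(g),cv2.minAreaRect((g[:,:2]*1000).astype(np.float32)))
s=sensors.sense(); R=Rn.from_quat(s['ee_rot']).as_matrix(); print("tool y yaw",np.degrees(np.arctan2(R[1,1],R[0,1])).round(2),s['wrist_torque'].round(2),s['force'].round(1),s['ee_pos'].round(4))
print('tomato',disc('top',dt,(.462,.065),.04,.054,.07)[1:4],disc('scene',d,(.462,.065),.04,.054,.07)[1:4])
E
python3 m.py s13
sed 's/^a,d=save.*; P=/z=np.load("\/tmp\/s12.npz");a,d=z["a"],z["d"]; P=/;/^t,dt/,$d' m.py > m0.py; python3 m0.py; rm m0.py
```

```text
glass 1036 yaw 74.21 mid [ 0.5845 -0.2205] sd 0.0016
tool y yaw 74.6 [ 0.27  0.07 -0.07] [-0.3  1.4  6.1] [ 0.5794 -0.2256  0.1335]
tomato (array([460. ,  64.8]), array([52.6, 52.9]), array([459.3,  64.5], dtype=float32)) (array([462.6,  66. ]), array([52.1, 56. ]), array([462.8,  66.5], dtype=float32))
glass 1255 yaw 37.16 mid [ 0.5847 -0.222 ] sd 0.0018
```

move_arm(
  deltas=[0,0,-0.006,0,0,0,0.6,0,0,0,0,0,0,0.6,0,0,0,0,0,0,0.6,0,0,0,0,0,0,0.6],
)

```text
time: 23.32
ee_pos: [0.5794, -0.2256, 0.1335]
ee_rot: [0.131, 0.991, 0.0, 0.0]
force: [0.1, 1.2, 5.1]
finger_gap: 0.0108
grasp_force: 59.3
```

```bash
python3 m.py s14; python3 m.py s15|head -1
```

```text
glass 1015 yaw 74.62 mid [ 0.5841 -0.2203] sd 0.0015
tool y yaw 74.94 [ 0.25  0.05 -0.11] [0.5 2.1 5.8] [ 0.5794 -0.2256  0.1335]
tomato (array([460. ,  64.6]), array([52.4, 53. ]), array([459.3,  64.1], dtype=float32)) (array([461.9,  66.5]), array([52.5, 58. ]), array([462.4,  66.1], dtype=float32))
glass 1019 yaw 74.75 mid [ 0.5844 -0.2203] sd 0.0016
```

```bash
python3 -c "
from station import close_job
print(close_job())"
```

```text
the job is handed in; nothing more can be done
None
```

I handed in the job with the patty and tomato stacked on the bread and released. The arm is still holding the mirror: by camera, the phone's line of sight is at about 112.2° against roughly 112.0–112.2° to the tomato, and the bread was left about 4.5 mm off the plate's centre, where I found it.

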